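Index the funnel arm over the open jar

ROBOT

A 7-joint arm with a two-finger parallel gripper is mounted at the origin on the work surface. World frame = base frame: x ahead of the robot, y to its left, z up, the work surface at z = 0. Lengths are in mm, angles in rad, forces in N, time in s.
With the tool pointing down it reaches from about 400 to 875 mm from the base axis. Payload 4.4 kg.
Tool frame: the origin (TCP) lies at the very end of the fingers, on their centre line; the grasp point (between the pads) lies 19 mm behind it (ctrl.grasp_offset is the distance from the TCP to the grasp point, in mm); z points along the fingers, y is the line along which they close (so a half turn about z gives the same grasp; the last joint's range is limited). The gripper opens to 85 mm and grips with 20 to 120 N. Pads are 22 mm wide; open, the fingers measure 114 mm over their backs; the gripper's body (76 mm by 85 mm) begins 54 mm behind the grasp point. The pads swing forward as they close: fully open they stand 13 mm farther back than shut.
Start: joints at [1.071, 0.628, 0.038, 1.517, -0.027, 0.996, -0.02], TCP at [273.237, -589.796, 231.313] pointing down, gripper open.
Joint ranges: [-3.06, 3.06], [-0.37, 2.12], [-1.25, 1.32], [0.18, 2.47], [-1.1, 4.24], [0.23, 1.98], [-2.94, 2.94]. Speed limits (rad/s): [2.57, 2.57, 3.14, 3.14, 3.14, 3.14, 3.14].

INTERFACE

Orientations are given as [roll, pitch, yaw] about the fixed x, y, z axes, in that order (R = Rz(yaw) Ry(pitch) Rx(roll)).
In Python, from cell import status, cams, ctrl gives the robot as it stands.
- The arm moves only by the tool move_arm, never from a script. Its argument "plan" is a list of rows, each a list of 3 entries, a list of its own where there are three numbers: the shift along the world's x, y, z in mm, then the turn, a rotation vector about the world's x, y, z in degrees, then the opening, from 0 (shut) to 1 (fully open). In form: [[[x, y, z], [wx, wy, wz], gripper], ...]. A call has 1 to 10 rows; each row shifts and turns the commanded pose from where the row before left it; what a row does not reach is not made up. A row lasts 1/8 s, in which the tool goes at most 62.5 mm and 10.7 degrees, less where a joint would pass 70% of its speed; a pose out of reach is approached as far as the arm can. A call with a gripper value outside its range is refused whole. The fingers move at their own pace and stop on an object; the grip force is fixed at half the most. Time passes only in rows, so rows that do not move let the fingers close. It gives the time, the measured TCP pose, the force, the opening and the grip force at its end, in the units of the state.
- status.read_state(): the state, without advancing time (a new reading comes with each control period).
- cams.get_image(name): name is "scene" or "side" or "wrist"; returns the picture (420x560x3 uint8, blue, green, red); there is no depth.
- cams.camera_params(name): a dict with "K" (3x3 intrinsics, pixels), "k1" (the pictures are not rectified: a ray, as slopes to the right and down, at radius r is drawn at 1 + k1 r^2 times it, then the intrinsics apply), "pose" (4x4, takes a point from camera to world coordinates); the wrist camera has in their place "tool_from_camera" (4x4, takes a point from camera to tool coordinates, whose origin is the TCP and whose axes are the flange's). Camera axes: x right, y down, z forward; pixel columns grow to the right and rows downward; lengths in mm; the calibration is good to about 2 mm. A picture is of the moment at which its call begins: read the wrist's pose just before it. camera_params takes no time and is no camera call.
- ctrl.finish_job(): hands the job in; it is judged then, once.
The state is a dict: "clock": time; "qpos": joint angles; "qd": joint speeds; "tau": joint torques, N m; "eef_pos": TCP position; "tool_rot": TCP orientation; "force": force on the tool from outside, world axes, zero at the start; "torque": the same for the moment, N m; "width": finger opening in mm; "gripper_force": force on a finger pad.
Only numpy, scipy, OpenCV 4.12 (cv2) and the standard library are available. Lean on these libraries where they do the work, as an engineer would, in place of code of your own. Each camera call takes 0.05 s, during which the arm holds its last target. There are 200 camera calls.

TASK

Move the funnel on from the jar it stands over to the empty open jar in the station next to it: hook a fingertip under the pull ring, lift the spring index pin out of its hole, swing the arm one hole to the side where the open jar stands, and let the pin drop fully home in that hole. Only hook and push the ring; do not grip or squeeze it, and leave the jars and everything else on the bench standing where they are. Finish clear of everything.

Things in the scene. Friction and masses are not known exactly. Their poses are not given: they have to be found in the camera images.
- index_stand: fixed stand: base plate 250x350x10 mm, pivot column 140 mm tall, and on the robot's side a curved index plate (radius 220 mm about the pivot, 44 mm wide, 79 to 95 mm above the bench) with five 15 mm holes 0.349 rad apart. Origin on the pivot axis at bench height; -x points to the middle hole, z up. Jar stations: on the base at radius 120 mm, in line with the middle hole and its two neighbours
- pivot (a point): point on the vertical pivot axis, 105 mm above the bench, mid-height of the arm bar (24 mm wide, 99 to 111 mm above the bench, ends 239 mm from the pivot; the index pin stands on it 220 mm from the pivot)
- swing_arm (a joint): angle of the steel arm about the pivot, rad, counter-clockwise from above positive (positive takes the outer end to the stand's -y side, the robot's right). Starts pinned at 0, the middle hole; the next holes are at +0.349 and -0.349, the outer ones at +-0.698, end stops at +-0.80. Light friction (0.08 N m); stays where left
- index_pin (a joint): lift of the spring pin, m: 0 fully home, 0.013 just clear of the index plate, 0.035 top stop. The pin is 12 mm thick with a round end and 1.5 mm play each way in its hole. Its spring pushes down with 3.3 N at 0, rising 1.1 N per 10 mm. Let down between holes it rides on the plate at 0.013 and drops in when pushed over a hole
- pull_ring (a point): centre of the rigid steel ring on the pin: 7 mm bar, 53 mm inside diameter, 173 mm above the bench with the pin home, 199 mm from the pivot axis. It leans 45 deg from upright towards the pivot, so a finger pointing 45 deg down and towards the pivot passes straight through. Lowest point (on the pin) 21 mm below and 21 mm farther from the pivot; highest 21 mm above and nearer
- funnel_tip (a point): middle of the lower end of the stem of the white funnel fixed in the arm, 66 mm above the bench, 120 mm from the pivot. The funnel's rim is 58 mm wide, 135 mm above the bench and begins 50 mm from the ring's centre; the pin's guide barrel under the ring is 26 mm wide and reaches 135 mm above the bench
- open_jar: empty straight glass jar without a lid, 34 mm wide, 44 mm tall, origin under its centre; stands loose on the base plate at the station of one of the two holes next to the middle one (either side)
- capped_jar: glass jar with a white screw cap 37 mm wide, 48 mm tall in all, origin under its centre; loose, at the station on the other side
- start_jar: open glass jar like the first but with white solid in its bottom, at the middle station under the funnel at the start; loose, origin under its centre
- brown_bottle: bystander: brown glass bottle with black cap, 72 mm wide, 170 mm tall, upright, origin under its centre
- beaker: bystander: glass beaker 72 mm wide, 85 mm tall, origin under its centre
- vial_a: bystander: small capped vial 25 mm wide, 48 mm tall, origin under its centre
- vial_b: bystander: another small capped vial of the same size, origin under its centre
- spatula: bystander: steel lab spatula 162 mm long, 16 mm wide, 5 mm thick, lying on the bench, origin near its middle
Not all that is in view belongs to the job. What is shaped like the capped_jar but pink is not meant. What is shaped like the open_jar but blue is not meant.

How it is judged:
By the outcome, as a careful person would: the job done as asked, in the order asked, and still so for the second after the job is handed in, with the robot touching nothing.
It also fails if it takes over 42 s, if anything falls off the work surface, if the arm or the gripper's body presses on something with over 40 N, if the wrist force passes 120 N, or if a joint passes its speed limit or range.

## Working session

There is one attempt and no reset: what is moved stays moved. The work goes in short steps, Python scripts to look and compute and a tool call to move; the robot and the scene stay as the last step left them, time stands still between calls to the robot, and variables do not carry over. Pictures are saved under pics/ and viewed, at most 13 in all, crops included, and the job is handed in when it is done.

Besides the shell and the picture viewer there is one more tool, called as name(argument=value, ...), one argument or row to a line, values as JSON. move_arm: Moves the arm, as the interface text tells. Its arguments: {"type":"object","properties":{"plan":{"type":"array","items":{"type":"array"}}},"required":["plan"]}

```bash
mkdir -p pics; ls; cat > h.py <<'E'
import numpy as np, cv2
from cell import status, cams, ctrl
def pose(n):
    p=cams.camera_params(n); return np.array(p["K"]),p["k1"],np.array(p["pose"])
def ray(n,u,v):
    K,k1,T=pose(n); s=np.array([(u-K[0,2])/K[0,0],(v-K[1,2])/K[1,1]]); q=s.copy()
    for _ in range(30): q=s/(1+k1*(q@q))
    d=T[:3,:3]@np.array([q[0],q[1],1]); return T[:3,3],d/np.linalg.norm(d)
def plane(n,u,v,z):
    o,d=ray(n,u,v); return o+d*(z-o[2])/d[2]
def proj(n,P):
    K,k1,T=pose(n); c=T[:3,:3].T@(np.asarray(P,float)-T[:3,3]); q=c[:2]/c[2]; q=q*(1+k1*(q@q))
    return np.array([K[0,0]*q[0]+K[0,2],K[1,1]*q[1]+K[1,2]])
def tri(n1,a,n2,b):
    o1,d1=ray(n1,*a);o2,d2=ray(n2,*b)
    A=np.c_[d1,-d2];t=np.linalg.lstsq(A,o2-o1,rcond=None)[0]
    p,q=o1+d1*t[0],o2+d2*t[1]; return (p+q)/2,np.linalg.norm(p-q)
E
python3 - <<'E'
from h import *
for n in("scene","side"):
    cv2.imwrite(f"pics/{n}0.png",cv2.resize(cams.get_image(n),(800,600),interpolation=cv2.INTER_CUBIC)); print(n,pose(n)[2].round(2).tolist())
print(status.read_state())
E
```

```text
pics
scene [[0.13, 0.7, -0.71, 1477.82], [0.99, -0.08, 0.1, -137.95], [0.01, -0.71, -0.7, 1034.27], [0.0, 0.0, 0.0, 1.0]]
side [[-0.9, -0.33, 0.28, 232.87], [-0.43, 0.71, -0.56, 676.83], [-0.01, -0.62, -0.78, 1077.7], [0.0, 0.0, 0.0, 1.0]]
{'clock': 0.1, 'qpos': array([ 1.07119412,  0.62925633,  0.0384721 ,  1.51826149, -0.02701459,
        0.99628976, -0.01999498]), 'qd': array([-2.28791848e-03, -2.14645551e-03, -9.00038737e-05, -4.02699860e-03,
        3.43155258e-04,  1.41782132e-03,  4.44254909e-04]), 'tau': array([ 1.82552678e-03, -5.64539945e+01,  1.22995343e+00, -1.93974620e+01,
        1.12611821e-02,  5.42805632e-03,  5.69507193e-06]), 'eef_pos': array([ 272.99525772, -589.28322952,  230.48187096]), 'tool_rot': array([-3.13989653e+00,  2.08396733e-05,  4.33777337e-01]), 'force': array([-0.96870448,  0.53750702, -0.0351996 ]), 'torque': array([-0.04089219,  0.01006744,  0.01225   ]), 'gripper_force': 0.0, 'width': 84.89843150211053}
```

View pics/scene0.png

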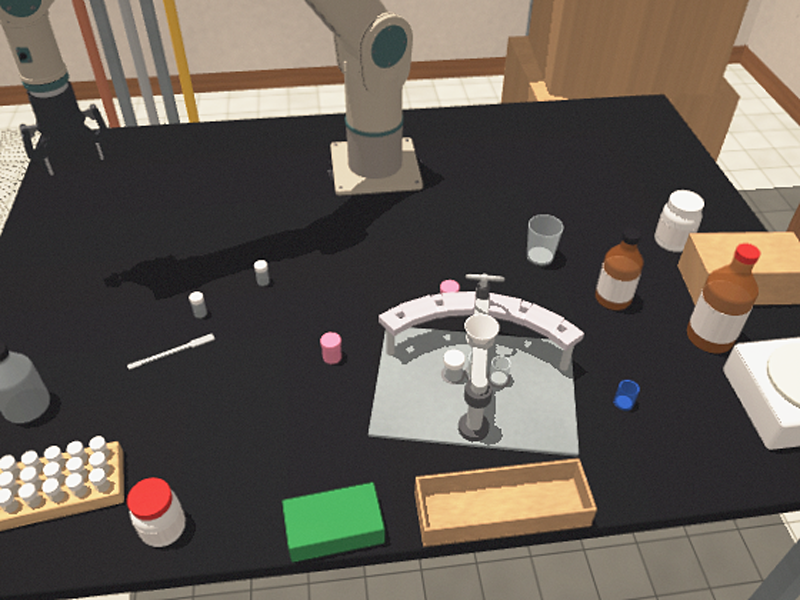

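View pics/side0.png

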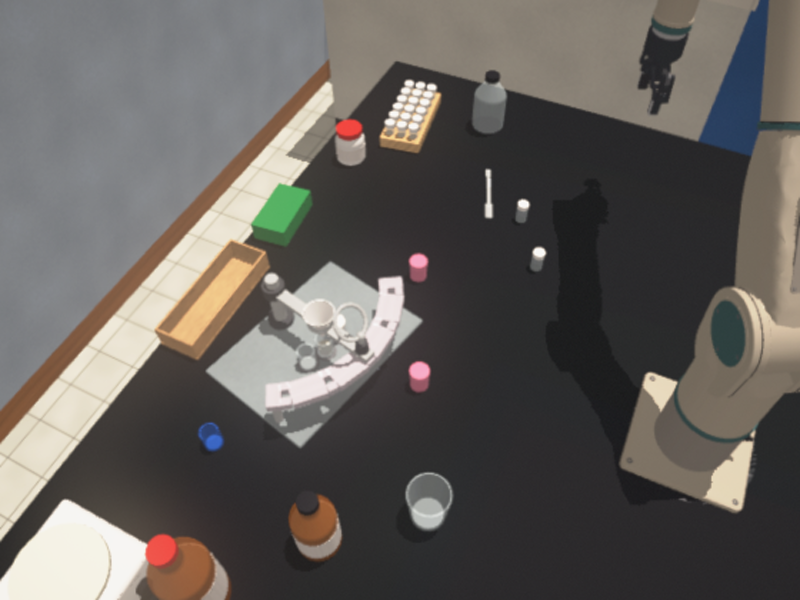

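```bash
python3 - <<'E'
from h import *
a=cams.get_image("scene")[175:335,245:425]; b=cams.get_image("side")[170:330,130:310]
np.save("a.npy",a)
cv2.imwrite("pics/crop1.png",np.hstack([cv2.resize(x,None,fx=2.2,fy=2.2,interpolation=cv2.INTER_CUBIC) if 0 else cv2.resize(x,(400,356),interpolation=cv2.INTER_CUBIC) for x in(a,b)]))
A=cams.get_image("scene")[182:312,255:417]
cv2.imwrite("pics/crop2.png",cv2.resize(A,(747,600),interpolation=cv2.INTER_CUBIC))
B=cams.get_image("side")[178:318,140:300]
cv2.imwrite("pics/crop3.png",cv2.resize(B,(686,600),interpolation=cv2.INTER_CUBIC))
for n,c in(("side",[(330,262),(422,320),(300,446),(207,370)]),("scene",[(369,435),(578,453)])):
    for u,v in c: print(n,plane(n,u*.7,v*.7,10).round(1))
E
```

```text
side [774.5 -90.2  10. ]
side [534.9 -33.9  10. ]
side [616.2 302.3  10. ]
side [855.3 244.   10. ]
scene [781.9 -92.7  10. ]
scene [859.5 243.2  10. ]
```

View pics/crop2.png

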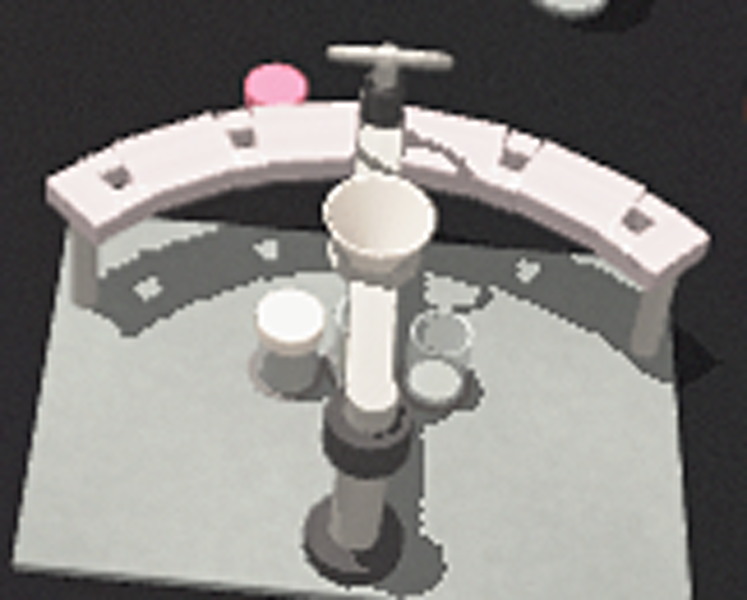

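View pics/crop3.png

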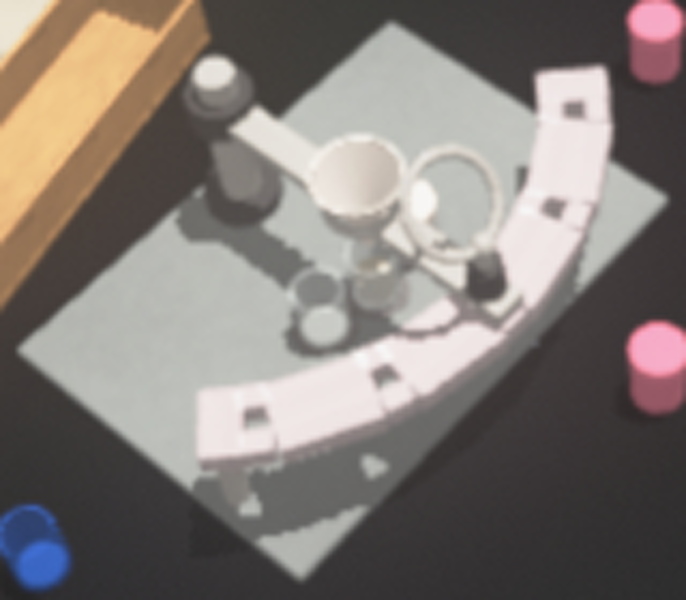

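```bash
python3 - <<'E'
from h import *
from scipy.optimize import least_squares
s2=lambda u,v:(255+u/4.611,182+v/4.611); s3=lambda u,v:(140+u/4.2875,178+v/4.2875)
H2=[(118,177),(241,137),(516,157),(637,219)];H3=[(574,109),(553,207),(386,376),(256,415)]
ang=np.array([.698,.349,-.349,-.698])
P2=np.array([plane("scene",*s2(*p),95) for p in H2]);P3=np.array([plane("side",*s3(*p),95) for p in H3])
for P in(P2,P3,(P2+P3)/2):
    print(P[:,:2].round(1).tolist())
    f=lambda q:(q[:2]-220*np.c_[np.cos(q[2]+ang),np.sin(q[2]+ang)]-P[:,:2]).ravel()
    r=least_squares(f,[800,80,-.23]);print(r.x.round(3),r.fun.round(1))
x,y,w=r.x; e=np.array([np.cos(w),np.sin(w),0])
print("funnel",plane("scene",*s2(380,217),135),plane("side",*s3(357,175),135),np.array([x,y,0])-120*e)
print("col",plane("side",*s3(215,72),140), tri("scene",s2(386,55),"side",s3(450,205)),"ring",np.array([x,y,173])-199*e)
for n,p in(("cap",(290,310,58)),("open",(442,332,54))): print(n,plane("scene",*s2(*p[:2]),p[2]))
for n,a in(("cap",.349),("open",-.349)): print(n,x-120*np.cos(w+a),y-120*np.sin(w+a))
c=cams.camera_params("wrist");print(np.array(c["tool_from_camera"]).round(2).tolist())
E
```

```text
[[595.0, -15.7], [572.8, 56.4], [606.6, 205.4], [660.2, 259.1]]
[ 7.91281e+02  8.33300e+01 -2.31000e-01] [-0.1 -0.   0.   1.   0.7 -1.5 -0.6  0.5]
[[591.4, -15.2], [570.0, 58.2], [604.1, 204.7], [658.2, 258.2]]
[ 7.88283e+02  8.22860e+01 -2.38000e-01] [-0.2 -0.2 -0.3 -0.4  1.  -0.6 -0.4  1.2]
[[593.2, -15.5], [571.4, 57.3], [605.3, 205.0], [659.2, 258.6]]
[ 7.89783e+02  8.28100e+01 -2.34000e-01] [-0.2 -0.1 -0.1  0.3  0.8 -1.  -0.5  0.8]
funnel [677.28537796 109.98948362 135.        ] [671.24771212 111.37925267 135.        ] [673.0643451  110.67859434   0.        ]
col [787.02539311  82.87720542 140.        ] (array([596.22013683, 128.19568538, 171.26475312]), np.float64(2.2996410907533464)) ring [596.22433056 129.02558771 173.        ]
cap [669.76391299  68.70417227  58.        ]
open [691.78958552 148.17233331  54.        ]
cap 670.5707503523722 69.08549483060416
open 689.6307179215015 148.9115543808465
[[0.0, -0.96, -0.28, 70.29], [1.0, 0.0, 0.0, -0.35], [0.0, -0.28, 0.96, -143.16], [0.0, 0.0, 0.0, 1.0]]
```

Scene/side pictures: the stand's capped jar is at (455,362) in scene0, on the robot's right. The clear open jar is at (500,370), on the robot's left, and the crop confirms it at (440,350). The blue jar (626,395) and the pink-capped ones (450,288), (331,348) stand off the base, so they are not meant. The target is therefore −0.349 rad. The holes, funnel and ring agree within 2–3 mm: pivot (790,83), stand yaw −0.234, ring (596,129,173).

move_arm(
  plan=[
    [[20, 50, 10], [0, 0, -3.8], 0],
    [[20, 50, 10], [0, 0, -3.8], 0],
    [[20, 50, 10], [0, 0, -3.8], 0],
    [[20, 50, 10], [0, 0, -3.8], 0],
    [[20, 50, 10], [0, 0, -3.8], 0],
    [[20, 50, 10], [0, 0, -3.8], 0],
    [[20, 50, 10], [0, 0, -3.8], 0],
    [[20, 50, 10], [0, 0, -3.8], 0],
    [[20, 50, 10], [0, 0, -3.8], 0],
    [[20, 50, 10], [0, 0, -3.8], 0],
  ],
)

```text
clock: 1.55
eef_pos: [473.7, -88.1, 331.9]
tool_rot: [3.142, -0.001, -0.232]
force: [0.4, -0.6, -0.1]
width: -0.3
gripper_force: 0.0
```

move_arm(
  plan=[
    [[7, 29, -10], [-1.3, -5.5, 0], 0],
    [[7, 29, -10], [-1.3, -5.5, 0], 0],
    [[7, 29, -10], [-1.3, -5.5, 0], 0],
    [[7, 29, -10], [-1.3, -5.5, 0], 0],
    [[7, 29, -10], [-1.3, -5.5, 0], 0],
    [[7, 29, -10], [-1.3, -5.5, 0], 0],
    [[7, 29, -10], [-1.3, -5.5, 0], 0],
    [[6, 29, -10], [-1.3, -5.5, 0], 0],
    [[0, 0, 0], [0, 0, 0], 0],
    [[0, 0, 0], [0, 0, 0], 0],
  ],
)

```text
clock: 2.8
eef_pos: [527.6, 110.0, 289.5]
tool_rot: [3.095, -0.624, -0.228]
force: [0.9, 0.1, -0.4]
width: 0.1
gripper_force: 0.0
```

```bash
cat >> h.py <<'E'
from scipy.spatial.transform import Rotation as Rn
PV=np.array([789.8,82.8,0]); W0=-.234
def goal(a,back,z=173,tilt=np.pi/4):
    "tool pose with TCP 'back' mm short of ring centre along the finger, arm angle a"
    w=W0+a; e=np.array([np.cos(w),np.sin(w),0]); Z=np.array([0,0,1.])
    zt=e*np.sin(tilt)-Z*np.cos(tilt); xt=e*np.cos(tilt)+Z*np.sin(tilt)
    return PV-199*e+[0,0,z]-back*zt, Rn.from_matrix(np.c_[xt,np.cross(zt,xt),zt])
def todo(p,R):
    s=status.read_state(); R0=Rn.from_euler("xyz",s["tool_rot"])
    return (p-s["eef_pos"]).round(1),np.rad2deg((R*R0.inv()).as_rotvec()).round(1)
E
python3 - <<'E'
from h import *
s=status.read_state();print(s["qpos"].round(3))
print(todo(*goal(0,100)),todo(*goal(0,-20)),todo(*goal(-.349,-20)))
cv2.imwrite("pics/w1.png",cams.get_image("wrist"))
E
```

```text
[-1.185  0.346  0.836  2.25   0.728  0.237 -2.932]
(array([ -0.1,  35.3, -45.8]), array([-0.2, -9.4,  1.4])) (array([  82.4,   15.7, -130.6]), array([-0.2, -9.4,  1.4])) (array([ 107.9,   74.6, -130.6]), array([ -1.8,  -9.3, -18.6]))
```

View pics/w1.png

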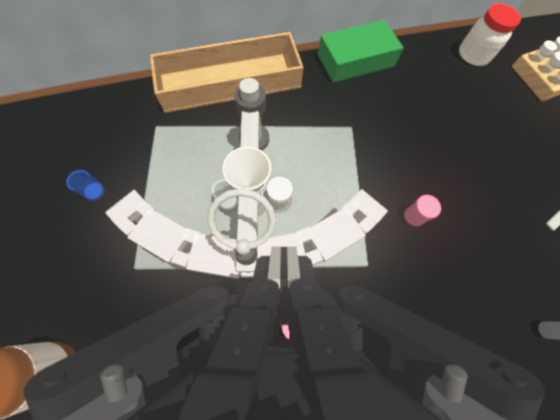

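The wrist view shows the ring at (241,217) ahead of the shut fingers (285,265), with the open jar at (222,195) on the robot's left. The arm stopped short because joints 6 and 7 are at their limits. I'll fit a simple joint model from the known poses to choose a tool roll that can be reached.

```bash
cat > k.py <<'E'
from h import *
import itertools
from scipy.optimize import least_squares
D=[([1.07119412,.62925633,.0384721,1.51826149,-.02701459,.99628976,-.01999498],[272.995,-589.283,230.482],[-3.1398965,0,.4337773])]
s=status.read_state(); D.append((s["qpos"],s["eef_pos"],s["tool_rot"]))
ax="zyzyzyz"
def fk(q,sg,L,b,c):
    R=Rn.from_euler("z",b); p=np.zeros(3); Z=np.array([0,0,1.])
    for i in range(7):
        if i in(1,3,5,): pass
        R=R*Rn.from_euler(ax[i],sg[i]*q[i])
        if i in(0,2,4,6): p=p+R.apply(Z)*L[i//2]
    return p,R*Rn.from_euler("z",c)
E
python3 - <<'E'
from k import *
for sg in itertools.product([1,-1],repeat=7):
    if sg[1]<0: continue
    def f(x): return np.concatenate([np.r_[(fk(q,sg,x[:4],x[4],x[5])[0]-p)/1000,(Rn.from_euler("xyz",r).inv()*fk(q,sg,x[:4],x[4],x[5])[1]).as_rotvec()] for q,p,r in D])
    best=min((least_squares(f,[330,420,400,250,b,c],x_scale=[100]*4+[1,1]) for b in(0,np.pi) for c in(0,np.pi/2,np.pi,-np.pi/2)),key=lambda r:r.cost)
    if best.cost<.02: print(sg,best.cost.round(6),best.x.round(3),best.fun.round(3))
print(D[1])
E
```

```text
(-1, 1, 1, 1, 1, 1, -1) 0.006356 [1812.098 -937.236 -100.307  881.512    3.172    4.868] [ 0.053  0.042 -0.003 -0.003  0.     0.034  0.006  0.016  0.003 -0.074
 -0.01  -0.034]
(-1, 1, -1, 1, -1, 1, -1) 0.00018 [ 3.68793e+02  5.50888e+02  3.88067e+02  3.71104e+02 -2.30000e-02
  1.55000e+00] [ 0.011  0.006  0.001  0.     0.     0.002  0.001  0.001 -0.001 -0.014
 -0.001 -0.002]
(array([-1.1824801 ,  0.34491435,  0.83537709,  2.25039626,  0.72769961,
        0.23678096, -2.93203358]), array([527.75240052, 108.66502416, 289.56106585]), array([ 3.09626058, -0.62417904, -0.23157716]))
```

```bash
cat >> k.py <<'E'
SG=(-1,1,-1,1,-1,1,-1); X=[368.8,550.9,388.1,371.1,0,np.pi/2]
lo=np.array([-3.06,-.37,-1.25,.18,-1.1,.23,-2.94]);hi=np.array([3.06,2.12,1.32,2.47,4.24,1.98,2.94])
def ik(p,R,q0,reg=.02):
    def f(q):
        a,B=fk(q,SG,X[:4],X[4],X[5]); return np.r_[(a-p)/100,(R.inv()*B).as_rotvec()*2,reg*(q-q0)]
    r=least_squares(f,np.clip(q0,lo+.03,hi-.03),bounds=(lo+.02,hi-.02)); a,B=fk(r.x,SG,X[:4],X[4],X[5])
    return r.x,np.linalg.norm(a-p),np.rad2deg((R.inv()*B).magnitude())
E
python3 - <<'E'
from k import *
rng=np.random.default_rng(0)
for tilt in(45,35,25):
  for roll in(0,90,180,270):
    sols=[]
    for _ in range(30):
        q=rng.uniform(lo,hi); p,R=goal(0,-20,173,np.deg2rad(tilt)); R=R*Rn.from_euler("z",roll,degrees=True)
        q1,e,a=ik(p,R,q,.001)
        if e<3 and a<1.5: sols.append((np.min(np.minimum(q1-lo,hi-q1)),q1))
    if sols:
        sols.sort(key=lambda s:-s[0]); print(tilt,roll,len(sols),[(round(m,2),q.round(2).tolist()) for m,q in sols[:2]])
E
```

```text
45 0 15 [(np.float64(0.15), [-0.45, 0.66, -0.05, 2.32, 2.27, 0.69, 1.78]), (np.float64(0.15), [-0.5, 0.66, 0.02, 2.32, 2.3, 0.66, 1.73])]
45 90 21 [(np.float64(0.15), [-0.19, 0.7, -0.42, 2.32, 2.14, 0.89, 0.4]), (np.float64(0.15), [0.05, 0.82, -0.8, 2.32, 2.06, 1.13, 0.57])]
45 180 27 [(np.float64(0.15), [-0.45, 0.66, -0.05, 2.32, 2.27, 0.69, -1.36]), (np.float64(0.15), [-0.41, 0.66, -0.11, 2.32, 2.24, 0.72, -1.33])]
45 270 22 [(np.float64(0.15), [-0.0, 0.78, -0.71, 2.32, 2.07, 1.07, -2.61]), (np.float64(0.15), [-0.24, 0.69, -0.35, 2.32, 2.16, 0.85, -2.77])]
35 0 11 [(np.float64(0.26), [0.22, 0.82, -0.99, 2.21, 1.82, 1.03, 2.47]), (np.float64(0.26), [0.01, 0.67, -0.61, 2.21, 1.84, 0.74, 2.37])]
35 90 18 [(np.float64(0.26), [-0.24, 0.6, -0.25, 2.21, 1.91, 0.52, 0.68]), (np.float64(0.26), [0.11, 0.72, -0.77, 2.21, 1.83, 0.85, 0.84])]
35 180 21 [(np.float64(0.26), [-0.14, 0.62, -0.39, 2.21, 1.88, 0.6, -0.84]), (np.float64(0.26), [-0.15, 0.62, -0.37, 2.21, 1.88, 0.59, -0.84])]
35 270 18 [(np.float64(0.26), [-0.01, 0.66, -0.58, 2.21, 1.85, 0.72, -2.35]), (np.float64(0.26), [0.23, 0.82, -0.99, 2.21, 1.82, 1.03, -2.24])]
25 0 25 [(np.float64(0.14), [0.26, 0.76, -0.93, 2.08, 1.51, 0.84, 2.8]), (np.float64(0.13), [0.16, 0.69, -0.76, 2.08, 1.47, 0.71, 2.81])]
25 90 24 [(np.float64(0.39), [0.21, 0.72, -0.85, 2.08, 1.49, 0.77, 1.23]), (np.float64(0.33), [0.02, 0.63, -0.54, 2.08, 1.4, 0.56, 1.28])]
25 180 23 [(np.float64(0.39), [0.12, 0.67, -0.69, 2.08, 1.45, 0.65, -0.32]), (np.float64(0.39), [0.08, 0.65, -0.63, 2.08, 1.43, 0.62, -0.31])]
25 270 15 [(np.float64(0.39), [0.11, 0.67, -0.68, 2.08, 1.45, 0.65, -1.89]), (np.float64(0.22), [-0.1, 0.59, -0.36, 2.08, 1.33, 0.45, -1.82])]
```

```bash
python3 - <<'E'
from k import *
s=status.read_state();q=np.array(s["qpos"]);R0=Rn.from_euler("xyz",s["tool_rot"]);p0=s["eef_pos"]
p1,R1=goal(0,100,173,np.deg2rad(40))
for sign in(-1,1):
    q=np.array(s["qpos"]); print(sign)
    for k in range(1,25):
        # 1st: roll in place; then shift to pre-insert
        R=R0*Rn.from_euler("z",sign*10*min(k,18),degrees=True); p=p0+np.array([0,0,30])*min(k,6)/6
        if k>18: R=R1*Rn.from_euler("z",180,degrees=True); p=p+(p1-p)*(k-18)/6
        q,e,a=ik(p,R,q,.02)
        if k%2==0: print(k,q.round(2).tolist(),round(e,1),round(a,1))
E
```

```text
-1
2 [-1.09, 0.29, 0.73, 2.25, 0.83, 0.29, -2.65] 0.0 0.0
4 [-1.01, 0.25, 0.63, 2.23, 0.87, 0.35, -2.33] 0.0 0.0
6 [-0.94, 0.22, 0.53, 2.22, 0.88, 0.4, -1.99] 0.0 0.0
8 [-0.88, 0.21, 0.46, 2.22, 0.92, 0.41, -1.67] 0.0 0.0
10 [-0.83, 0.21, 0.39, 2.22, 0.94, 0.43, -1.35] 0.0 0.0
12 [-0.78, 0.2, 0.33, 2.22, 0.96, 0.44, -1.02] 0.0 0.0
14 [-0.73, 0.2, 0.27, 2.22, 0.98, 0.45, -0.69] 0.0 0.0
16 [-0.69, 0.2, 0.22, 2.22, 1.0, 0.46, -0.36] 0.0 0.0
18 [-0.64, 0.2, 0.17, 2.22, 1.01, 0.47, -0.02] 0.0 0.0
20 [-0.7, 0.24, 0.2, 2.32, 1.47, 0.41, -0.53] 0.0 0.0
22 [-0.71, 0.3, 0.19, 2.33, 1.61, 0.41, -0.71] 0.0 0.0
24 [-0.71, 0.36, 0.17, 2.34, 1.73, 0.43, -0.87] 0.0 0.0
1
2 [-1.25, 0.35, 0.97, 2.23, 0.41, 0.25, -2.92] 1.3 1.0
4 [-1.36, 0.39, 1.14, 2.22, 0.06, 0.25, -2.92] 0.9 0.7
6 [-1.46, 0.44, 1.3, 2.22, -0.31, 0.27, -2.89] 0.0 0.0
8 [-1.41, 0.44, 1.3, 2.23, -0.59, 0.25, -2.92] 7.3 2.4
10 [-1.37, 0.44, 1.3, 2.26, -0.9, 0.25, -2.92] 13.6 4.9
12 [-1.34, 0.37, 1.3, 2.29, -1.08, 0.25, -2.92] 14.4 10.6
14 [-1.01, 0.2, 1.02, 2.3, -1.08, 0.25, -2.92] 31.4 23.8
16 [0.45, 0.15, -0.41, 2.31, -1.08, 0.25, -2.92] 49.2 37.0
18 [1.13, 0.36, -1.04, 2.31, -1.08, 0.25, -2.92] 66.7 49.8
20 [1.06, 0.44, -1.0, 2.3, -1.08, 0.25, -2.92] 64.7 49.3
22 [0.97, 0.48, -0.92, 2.28, -1.08, 0.25, -2.92] 65.1 50.5
24 [0.88, 0.53, -0.85, 2.26, -1.08, 0.25, -2.92] 65.4 51.7
```

move_arm(
  plan=[
    [[0, 0, 5], [-5.7, 1.4, 8.1], 0],
    [[0, 0, 5], [-5.7, 1.4, 8.1], 0],
    [[0, 0, 5], [-5.7, 1.4, 8.1], 0],
    [[0, 0, 5], [-5.7, 1.4, 8.1], 0],
    [[0, 0, 5], [-5.7, 1.4, 8.1], 0],
    [[0, 0, 5], [-5.7, 1.4, 8.1], 0],
    [[0, 0, 0], [-5.7, 1.4, 8.1], 0],
    [[0, 0, 0], [-5.7, 1.4, 8.1], 0],
    [[0, 0, 0], [-5.7, 1.4, 8.1], 0],
    [[0, 0, 0], [-5.7, 1.4, 8.1], 0],
  ],
)

```text
clock: 4.1
eef_pos: [528.3, 106.5, 320.1]
tool_rot: [2.484, 0.111, 1.477]
force: [0.9, 0.2, -0.4]
width: -0.1
gripper_force: 0.0
```

move_arm(
  plan=[
    [[0, 0, 0], [-5.7, 1.4, 8.1], 0],
    [[0, 0, 0], [-5.7, 1.4, 8.1], 0],
    [[0, 0, 0], [-5.7, 1.4, 8.1], 0],
    [[0, 0, 0], [-5.7, 1.4, 8.1], 0],
    [[0, 0, 0], [-5.7, 1.4, 8.1], 0],
    [[0, 0, 0], [-5.7, 1.4, 8.1], 0],
    [[0, 0, 0], [-5.7, 1.4, 8.1], 0],
    [[0, 0, 0], [-5.7, 1.4, 8.1], 0],
    [[0, 0, 0], [0, 0, 0], 0],
  ],
)

```text
clock: 5.22
eef_pos: [528.4, 106.7, 320.3]
tool_rot: [3.107, 0.629, 2.904]
force: [-0.1, -0.0, -0.5]
width: -0.5
gripper_force: 0.0
```

```bash
python3 - <<'E'
from h import *
F=Rn.from_euler("z",180,degrees=True)
print(status.read_state()["qpos"].round(2))
for b in(100,-20):
    p,R=goal(0,b,173,np.deg2rad(42)); print(todo(p,R*F))
E
```

```text
[-0.68  0.18  0.22  2.24  1.02  0.39 -0.03]
(array([  2.7,  37.7, -73. ]), array([-2.9, -5.4, -1.1]))
(array([  80.9,   19.1, -162.2]), array([-2.9, -5.4, -1.1]))
```

move_arm(
  plan=[
    [[0.5, 7.5, -12], [-0.5, -0.9, -0.2], 0],
    [[0.5, 7.5, -12], [-0.5, -0.9, -0.2], 0],
    [[0.5, 7.5, -12], [-0.5, -0.9, -0.2], 0],
    [[0.5, 7.5, -12], [-0.5, -0.9, -0.2], 0],
    [[0.5, 7.5, -12], [-0.5, -0.9, -0.2], 0],
    [[0, 0, -13], [-0.5, -0.9, -0.1], 0],
    [[0, 0, 0], [0, 0, 0], 0],
  ],
)

```text
clock: 6.1
eef_pos: [530.1, 146.0, 245.8]
tool_rot: [-3.135, 0.731, 2.915]
force: [-0.5, 0.2, -1.0]
width: 0.2
gripper_force: 0.0
```

```bash
python3 - <<'E'
from h import *
F=Rn.from_euler("z",180,degrees=True)
print(status.read_state()["qpos"].round(2))
for b in(100,40,-20):
    p,R=goal(0,b,173,np.deg2rad(42)); print(todo(p,R*F))
s=status.read_state(); T=np.array(cams.camera_params("wrist")["tool_from_camera"])
w=cams.get_image("wrist"); sd=cams.get_image("side")[130:330,100:320]; sd=cv2.resize(sd,(462,420))
cv2.imwrite("pics/w2.png",cv2.resize(np.hstack([w,sd]),(800,329)))
E
```

```text
[-0.87  0.39  0.28  2.35  1.77  0.44 -0.98]
(array([ 1.1, -1.6,  1.5]), array([ 0.2, -0.2, -0.2]))
(array([ 40.1, -10.9, -43.1]), array([ 0.2, -0.2, -0.2]))
(array([ 79.2, -20.2, -87.7]), array([ 0.2, -0.2, -0.2]))
```

View pics/w2.png

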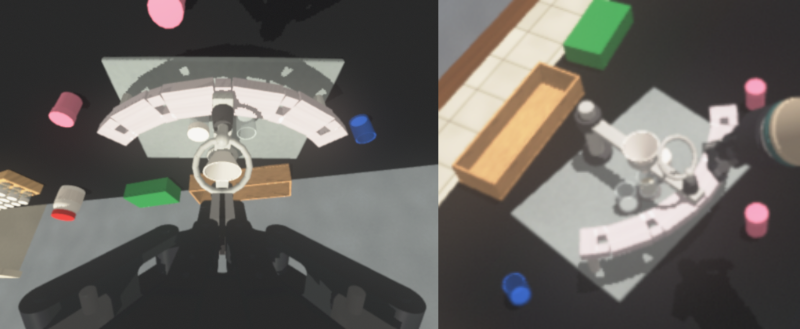

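The wrist view shows the ring centred at (222,167), directly in line with the shut fingertips (222,200). The side view agrees, so I'll insert.

move_arm(
  plan=[
    [[13, -3.3, -14.5], [0, 0, 0], 0],
    [[13, -3.3, -14.5], [0, 0, 0], 0],
    [[13, -3.3, -14.5], [0, 0, 0], 0],
    [[13, -3.3, -14.5], [0, 0, 0], 0],
    [[9, -2.3, -10], [0, 0, 0], 0],
    [[9, -2.3, -10], [0, 0, 0], 0],
    [[9, -2.3, -10], [0, 0, 0], 0],
    [[0, 0, 0], [0, 0, 0], 0],
  ],
)

```text
clock: 7.2
eef_pos: [610.0, 126.5, 158.3]
tool_rot: [-3.135, 0.732, 2.917]
force: [-0.4, -0.1, 0.7]
width: 0.1
gripper_force: 0.0
```

```bash
python3 - <<'E'
from h import *
F=Rn.from_euler("z",180,degrees=True)
s=status.read_state();print(s["qpos"].round(2))
p,R=goal(0,-20,173,np.deg2rad(42)); print(todo(p,R*F))
p,R=goal(-.349,-20,173,np.deg2rad(42)); print(todo(p,R*F))
w=cams.get_image("wrist"); sd=cams.get_image("side")[210:310,190:295]; sd=cv2.resize(sd,(441,420),interpolation=cv2.INTER_CUBIC)
cv2.imwrite("pics/w3.png",cv2.resize(np.hstack([w,sd]),(800,336)))
E
```

```text
[-0.59  0.63  0.12  2.27  2.22  0.51 -1.34]
(array([-0.7, -0.7, -0.1]), array([ 0.3, -0.1, -0.3]))
(array([24.9, 58.5, -0.1]), array([  0.3,  -0.2, -20.3]))
```

View pics/w3.png

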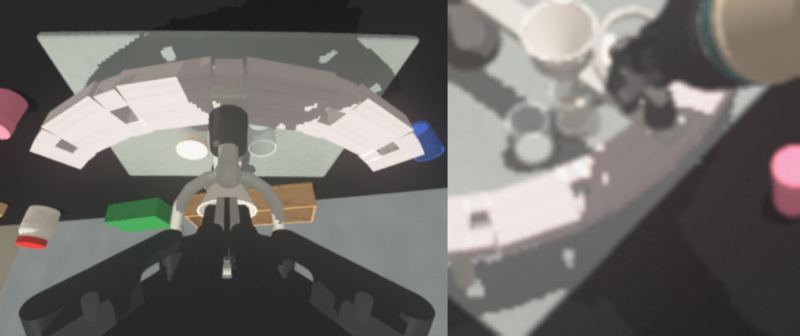

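The fingertips are through the ring: the ring spans 172–285 and the fingers sit at 227, with no contact force. Next is the lift.

move_arm(
  plan=[
    [[0, 0, 5], [0, 0, 0], 0],
    [[0, 0, 5], [0, 0, 0], 0],
    [[0, 0, 4], [0, 0, 0], 0],
    [[0, 0, 4], [0, 0, 0], 0],
    [[0, 0, 4], [0, 0, 0], 0],
    [[0, 0, 4], [0, 0, 0], 0],
    [[0, 0, 4], [0, 0, 0], 0],
    [[0, 0, 4], [0, 0, 0], 0],
    [[0, 0, 4], [0, 0, 0], 0],
    [[0, 0, 0], [0, 0, 0], 0],
  ],
)

```text
clock: 8.55
eef_pos: [608.4, 127.5, 196.3]
tool_rot: [-3.135, 0.73, 2.918]
force: [-5.0, 0.9, -5.1]
width: 0.0
gripper_force: 3.8
```

```bash
python3 - <<'E'
from h import *
s=status.read_state();print(s["qpos"].round(2),s["eef_pos"],s["force"])
w=cams.get_image("wrist"); sd=cams.get_image("scene")[185:285,280:400]; sd=cv2.resize(sd,(504,420),interpolation=cv2.INTER_CUBIC)
cv2.imwrite("pics/w4.png",cv2.resize(np.hstack([w,sd]),(800,316)))
E
```

```text
[-0.66  0.55  0.22  2.25  2.1   0.42 -1.2 ] [608.44998758 127.45575632 196.25967252] [-4.9562955   0.88071954 -5.06791349]
```

View pics/w4.png

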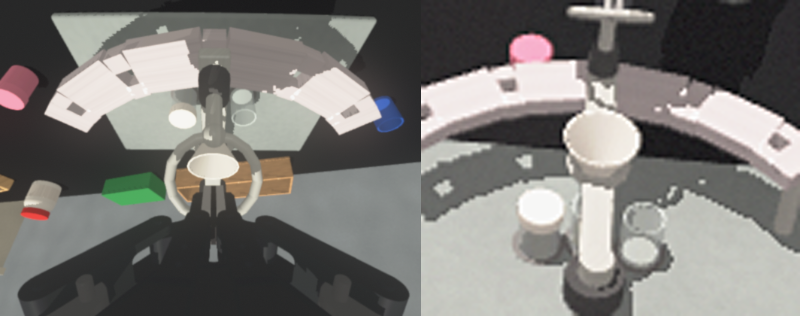

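The lift is working: 5 N down, matching the spring at about 18 mm, and the ring has visibly risen. I'll go a little higher and swing.

move_arm(
  plan=[
    [[0, 0, 4], [0, 0, 0], 0],
    [[2.1, 7.9, 0], [0, 0, -2.5], 0],
    [[2.5, 7.7, 0], [0, 0, -2.5], 0],
    [[2.8, 7.6, 0], [0, 0, -2.5], 0],
    [[3.1, 7.5, 0], [0, 0, -2.5], 0],
    [[3.5, 7.4, 0], [0, 0, -2.5], 0],
    [[3.8, 7.2, 0], [0, 0, -2.5], 0],
    [[4, 7, 0], [0, 0, -2.5], 0],
    [[0, 0, 0], [0, 0, 0], 0],
    [[0, 0, 0], [0, 0, 0], 0],
  ],
)

```text
clock: 9.9
eef_pos: [630.7, 180.8, 200.4]
tool_rot: [-3.136, 0.731, 2.613]
force: [-5.7, 3.8, -5.7]
width: 0.1
gripper_force: 4.5
```

```bash
python3 - <<'E'
from h import *
s=status.read_state();print(s["qpos"].round(2),s["eef_pos"],s["force"])
w=cams.get_image("wrist"); sc=cams.get_image("scene"); cv2.imwrite("pics/sc5.png",sc)
# funnel rim: bright warm-white blob near expected positions, plane z=135
for a in(-.2,-.25,-.305,-.349):
    e=np.array([np.cos(W0+a),np.sin(W0+a),0]); print(a,"funnel px",proj("scene",PV-120*e+[0,0,135]).round(1),"hole/pin top",proj("scene",PV-220*e+[0,0,135]).round(1))
sd=cv2.resize(sc[185:285,280:400],(504,420),interpolation=cv2.INTER_CUBIC)
cv2.imwrite("pics/w5.png",cv2.resize(np.hstack([w,sd]),(800,316)))
E
```

```text
[-0.91  0.66  0.37  1.99  1.14  0.49 -0.62] [630.70039792 180.75169821 200.40030721] [-5.72146901  3.78957151 -5.73105139]
-0.2 funnel px [347.3 229.3] hole/pin top [355.7 201.4]
-0.25 funnel px [349.7 229.9] hole/pin top [360.  202.4]
-0.305 funnel px [352.4 230.7] hole/pin top [364.6 203.7]
-0.349 funnel px [354.5 231.4] hole/pin top [368.3 204.9]
```

View pics/w5.png

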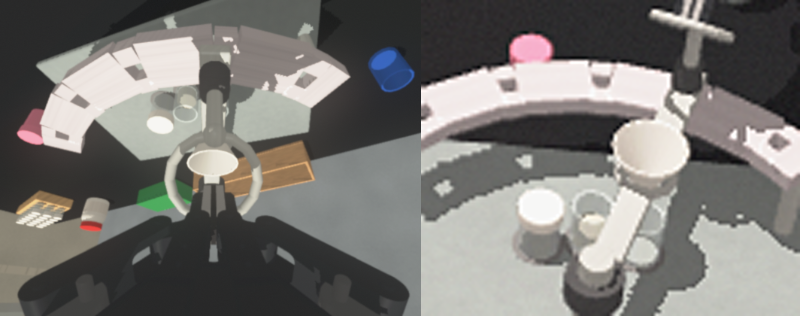

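The ring moved with the finger. The funnel rim at (352.5,231.9) corresponds to about −0.305 rad as planned, and the jars are untouched. Last step to the hole, then lower slowly.

move_arm(
  plan=[
    [[2, 3.5, 0], [0, 0, -1.25], 0],
    [[2.2, 3.4, 0], [0, 0, -1.25], 0],
    [[0, 0, 0], [0, 0, 0], 0],
    [[0, 0, -3], [0, 0, 0], 0],
    [[0, 0, -3], [0, 0, 0], 0],
    [[0, 0, -3], [0, 0, 0], 0],
    [[0, 0, -3], [0, 0, 0], 0],
    [[0, 0, -2], [0, 0, 0], 0],
    [[0, 0, 0], [0, 0, 0], 0],
  ],
)

```text
clock: 11.12
eef_pos: [634.9, 187.4, 186.7]
tool_rot: [-3.136, 0.732, 2.57]
force: [-5.5, 3.9, -4.5]
width: 0.2
gripper_force: 4.2
```

```bash
python3 - <<'E'
from h import *
s=status.read_state();print(s["eef_pos"],s["force"])
F=Rn.from_euler("z",180,degrees=True); p,R=goal(-.349,-20,173,np.deg2rad(42)); print(todo(p,R*F))
E
```

```text
[634.94425821 187.37885008 186.65730866] [-5.5087034   3.86646007 -4.45718661]
(array([ -0.1,  -2.4, -28.5]), array([ 0.2, -0.2, -0.4]))
```

move_arm(
  plan=[
    [[0, 0, -3], [0, 0, 0], 0],
    [[0, 0, -2], [0, 0, 0], 0],
    [[0, 0, 0], [0, 0, 0], 0],
  ],
)

```text
clock: 11.5
eef_pos: [635.0, 187.3, 181.7]
tool_rot: [-3.136, 0.732, 2.569]
force: [-5.1, 3.8, -4.4]
width: 0.0
gripper_force: 4.1
```

move_arm(
  plan=[
    [[0, 0, -3], [0, 0, 0], 0],
    [[0, 0, 0], [0, 0, 0], 0],
  ],
)

```text
clock: 11.75
eef_pos: [635.6, 186.9, 179.5]
tool_rot: [-3.137, 0.733, 2.569]
force: [-4.3, 3.8, -3.0]
width: 0.2
gripper_force: 3.1
```

move_arm(
  plan=[
    [[0, 0, -4], [0, 0, 0], 0],
    [[0, 0, -4], [0, 0, 0], 0],
    [[0, 0, 0], [0, 0, 0], 0],
  ],
)

```text
clock: 12.12
eef_pos: [636.4, 185.2, 171.6]
tool_rot: [-3.135, 0.735, 2.568]
force: [-0.1, 0.7, -0.3]
width: -0.4
gripper_force: 0.0
```

The load fell away only at TCP z≈178, which is the home contact height. Had the pin been riding the plate, this would have happened at ≈191, so it appears to be home. I'll centre the finger in the ring and check.

move_arm(
  plan=[
    [[-0.5, 0, -5], [0, 0, 0], 0],
    [[-0.5, 0, -5], [0, 0, 0], 0],
    [[-0.5, 0, -3], [0, 0, 0], 0],
    [[0, 0, 0], [0, 0, 0], 0],
  ],
)

```text
clock: 12.62
eef_pos: [633.8, 186.4, 157.3]
tool_rot: [-3.134, 0.732, 2.57]
force: [-0.1, -0.3, 0.4]
width: -0.1
gripper_force: 0.0
```

```bash
python3 - <<'E'
from h import *
s=status.read_state();print(s["qpos"].round(2),s["eef_pos"],s["force"])
w=cams.get_image("wrist"); sc=cams.get_image("scene")
sd=cv2.resize(sc[180:285,290:410],(480,420),interpolation=cv2.INTER_CUBIC)
cv2.imwrite("pics/w6.png",cv2.resize(np.hstack([w,sd]),(800,323)))
for back in(100,): 
    p,R=goal(-.349,back,173,np.deg2rad(42));print(todo(p,R*Rn.from_euler("z",180,degrees=True)))
E
```

```text
[-0.93  0.75  0.39  1.97  1.15  0.47 -0.72] [633.80305167 186.37180546 157.32432859] [-0.06888986 -0.30674297  0.42117044]
(array([-66.2,  42.8,  89.6]), array([ 0.2, -0.2, -0.3]))
```

View pics/w6.png

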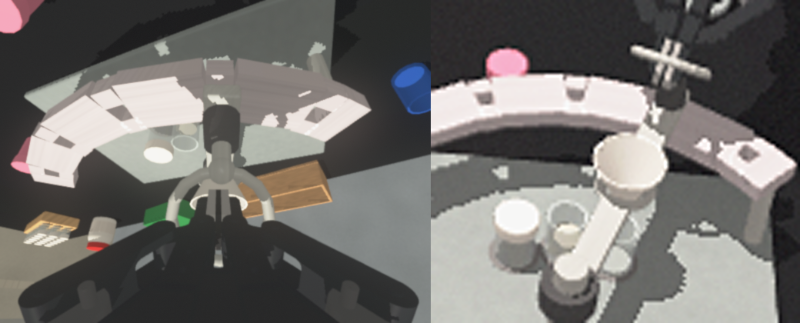

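The wrist view has the ring and pin head at the same place relative to the finger as before the lift (pin knob ≈214 px down in both), so the pin is home. The arm stands over the open jar and the capped jar is undisturbed. Now backing out.

move_arm(
  plan=[
    [[-6.5, 4.2, 9], [0, 0, 0], 0],
    [[-6.5, 4.2, 9], [0, 0, 0], 0],
    [[-6.5, 4.2, 9], [0, 0, 0], 0],
    [[-13, 8.4, 18], [0, 0, 0], 0],
    [[-13, 8.4, 18], [0, 0, 0], 0],
    [[-13, 8.4, 18], [0, 0, 0], 0],
    [[-13, 8.4, 18], [0, 0, 0], 0],
    [[-10, 0, 30], [0, 0, 0], 0],
    [[-10, 0, 30], [0, 0, 0], 0],
    [[0, 0, 0], [0, 0, 0], 0],
  ],
)

```text
clock: 13.98
eef_pos: [542.4, 233.7, 319.3]
tool_rot: [3.141, 0.732, 2.565]
force: [-0.8, 0.9, -0.6]
width: -0.3
gripper_force: 0.0
```

```bash
python3 - <<'E'
from h import *
s=status.read_state();print(s["clock"],s["qpos"].round(2),s["eef_pos"],s["force"])
sd=cams.get_image("side"); sc=cams.get_image("scene")
cv2.imwrite("pics/f.png",np.hstack([cv2.resize(sd[170:330,130:310],(400,356),interpolation=cv2.INTER_CUBIC),cv2.resize(sc[170:310,270:425],(394,356),interpolation=cv2.INTER_CUBIC)]))
e=np.array([np.cos(W0-.349),np.sin(W0-.349),0]);r=PV-199*e
for dz in(0,13): # ring low/high points, crop pixels
    for n,o,k in(("side",(130,170),400/180),("scene",(270,170),394/155)):
        print(dz,n,[((proj(n,r+[0,0,173+dz]+g*(e*21+np.array([0,0,21])))-o)*k+(400 if n=="scene" else 0,0)).round(0).tolist() for g in(1.17,-1)])
E
```

```text
13.975 [-1.04  0.43  0.26  1.94  0.87  0.86 -0.43] [542.41532601 233.66690209 319.32895416] [-0.77643847  0.89984335 -0.59214798]
0 side [[191.0, 129.0], [216.0, 184.0]]
0 scene [[642.0, 72.0], [652.0, 76.0]]
13 side [[190.0, 121.0], [214.0, 177.0]]
13 scene [[644.0, 62.0], [654.0, 67.0]]
```

View pics/f.png

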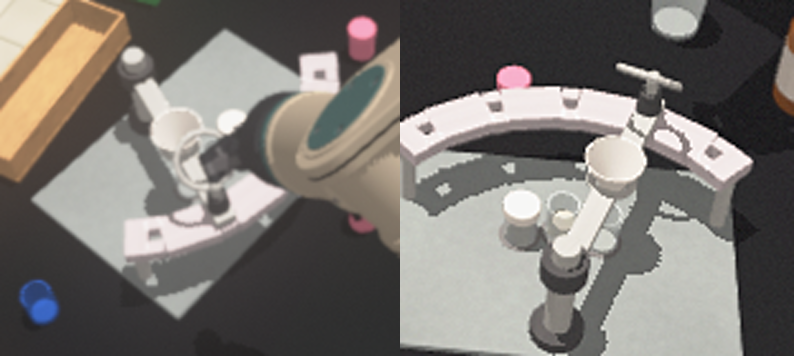

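The final view has the ring bar at (648,77). With the pin home it should be at y≈72–76, and riding the plate at 62–67, so it is home. The funnel is over the open jar, the jars are standing, and the robot is clear.

```bash
python3 -c "
from cell import ctrl
print(ctrl.finish_job())"
```

```text
the job is handed in; nothing more can be done
None
```

The funnel now stands over the empty open jar at the −0.349 rad hole on the robot's left, with the pin dropped home there, the jars still standing at their stations, the robot clear, and the job handed in at about 14 s.

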